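# Read a receipt book's thickness with a bridge gauge

## Robot

A 6-joint arm with a two-finger parallel gripper is mounted at the origin on the work surface. World frame = base frame: x ahead of the robot, y to its left, z up, the work surface at z = 0. Lengths are in mm, angles in rad, forces in N, time in s.
With the tool pointing down it reaches from about 375 to 975 mm from the base axis. Payload 3.8 kg.
Tool frame: the origin (TCP) lies at the very end of the fingers, on their centre line; the grasp point (between the pads) lies 19 mm behind it (manip.hold_point_z is the z of the grasp point in the tool frame, in mm); z points along the fingers, y is the line along which they close (so a half turn about z gives the same grasp; the last joint's range is limited). The gripper opens to 85 mm and grips with 20 to 120 N. Pads are 22 mm wide; open, the fingers measure 114 mm over their backs; the gripper's body (76 mm by 85 mm) begins 54 mm behind the grasp point. The pads swing forward as they close: fully open they stand 13 mm farther back than shut.
Start: joints at [-1.228, 0.264, 1.604, -0, 1.274, -0.037], TCP at [250.24, -626.895, 231.28] pointing down, gripper open.
Joint ranges: [-2.63, 2.63], [-0.94, 2.18], [0.31, 2.57], [-1.31, 4.45], [0, 2.66], [-2.55, 2.55]. Speed limits (rad/s): [2.57, 2.57, 3.14, 3.14, 3.14, 3.14].

## Interface

Orientations are given as a rotation vector (axis times angle).
In Python, from plant import manip gives the robot as it stands.
- The arm moves only by the tool step_arm, never from a script. Its argument "plan" is a list that holds one entry, the list of rows, each a list of 7 numbers: the shift along the tool's x, y, z as a fraction of full scale, then the turn, a rotation vector about the tool's x, y, z as a fraction of full scale, then the closure, from 0 (fully open) to 1 (shut). In form: [[[tx, ty, tz, ax, ay, az, grip], ...]]. A call has 1 to 12 rows; each row shifts and turns the commanded pose from where the row before left it, along the tool's axes as they then stand; what a row does not reach is not made up. Full scale, the value 1, is 75 mm for a shift and 2 rad for a turn. A row lasts 1/12 s, in which the tool goes at most 41.7 mm and 7.16 degrees, less where a joint would pass 70% of its speed; a pose out of reach is approached as far as the arm can. A call with a number of a shift or a turn outside -1 to 1 is refused whole. A call with a gripper value outside its range is refused whole. The fingers move at their own pace and stop on an object; "newtons" is the grip in N (left out, the last holds). Time passes only in rows, so rows that do not move let the fingers close. It gives the time, the measured TCP pose, the force, the opening and the grip force at its end, in the units of the state.
- manip.get_obs(): the state, without advancing time (a new reading comes with each control period).
- manip.get_image(name): name is "scene" or "top" or "wrist"; returns the picture (420x560x3 uint8, red, green, blue); there is no depth.
- manip.calibration(name): a dict with "mtx" (3x3 intrinsics, pixels), "camera_from_world" (4x4, takes a point from world to camera coordinates). Camera axes: x right, y up, looking along -z (the intrinsics and any distortion apply to the point x, -y, -z); pixel columns grow to the right and rows downward; lengths in mm; the calibration is good to about 2 mm. A picture is of the moment at which its call begins: read the wrist's pose just before it. calibration takes no time and is no camera call; for the wrist camera it gives the pose at the moment of the call.
- manip.close_job(): hands the job in; it is judged then, once.
The state is a dict: "t": time; "joint_pos": joint angles; "qd": joint speeds; "tau": joint torques, N m; "position": TCP position; "tool_rot": TCP orientation; "contact_force": force on the tool from outside, world axes, zero at the start; "torque": the same for the moment, N m; "opening": finger opening in mm; "finger_force": force on a finger pad.
Only numpy, scipy, OpenCV 4.12 (cv2) and the standard library are available. Lean on these libraries where they do the work, as an engineer would, in place of code of your own. Each camera call takes 0.05 s, during which the arm holds its last target. There are 200 camera calls.

## Task

Lay the red receipt book flat on the white outline on the steel plate, squared with it, then stand the blue bridge gauge gently astride its middle, square to it, with both legs flat on the plate and the sprung foot resting on the cover, so that the gauge reads the book's thickness. Let go of everything and leave the blue book where it is.

Things in the scene. Friction and masses are not known exactly. Their poses are not given: they have to be found in the camera images.
- red_book: Loose hardback receipt book with red covers and a blank white label on top, lying flat: 140 long (own x) x 58 wide (own y) x 38 thick (own z, up), 0.18 to 0.31 kg. Origin: centre of its underside. It can be picked across its 58 mm width.
- blue_book: Similar loose book with blue covers, 140 (own x) x 58 (own y) x 24 thick; not wanted, leave it alone. Origin: centre of its underside.
- plate: Fixed dark steel measuring plate on the desk, 220 (own x) x 190 (own y) x 10 thick, with a thin painted white rectangle 150 (own x) x 65 (own y) at its middle, for the book's place, book length along own x. Origin: centre of its underside.
- plate_top (a point): Middle of the white outline, on the plate's top surface (10 mm above the desk); axes as the plate's.
- gauge: Loose bridge-shaped height gauge, 0.6 to 0.8 kg, standing upright. Two blue legs, each 70 (own x) x 14 (own y) x 72 high, clear gap 104 between them along own y, 132 over all; aluminium beam 34 (own x) x 132 (own y) on the legs, 72 to 88 above the soles. White scales on the legs, ticked every 10 mm. Origin: midway between the legs at sole level; own z up.
- gauge_handle (a point): Middle of the gauge's black square handle, where to grip it: 120 above the soles on the gauge's middle axis. The handle is 30 x 30 and stands on the beam from 88 to 152 above the soles, with a yellow cap to 156.
- gauge_foot (a joint): Reading of the gauge, m: how far its sprung brass foot (28 diameter, on the gauge's middle axis) is pushed up from sole level. 0 = level with the soles (a light spring of 0.7 to 1.5 N holds it down); stops at 0.052. Astride a part on the same surface it reads the part's thickness. An orange cross-bar, 8 to 14 above the foot's underside, points at the scales.
- foot_pad (a point): Centre of the underside of the brass foot.
Things that resemble listed ones, but are neither listed nor needed, are in the scene too. Several things have the shape of the red_book; the one meant has the colours described above.

How it is judged:
By the outcome, as a careful person would: the job done as asked, in the order asked, and still so for the second after the job is handed in, with the robot touching nothing.
It also fails if it takes over 51 s, if anything falls off the work surface, if the arm or the gripper's body presses on something with over 40 N, if the wrist force passes 120 N, or if a joint passes its speed limit or range.

## Working session

There is one attempt and no reset: what is moved stays moved. The work goes in short steps, Python scripts to look and compute and a tool call to move; the robot and the scene stay as the last step left them, time stands still between calls to the robot, and variables do not carry over. Pictures are saved under pics/ and viewed, at most 10 in all, crops included, and the job is handed in when it is done.

Besides the shell and the picture viewer there is one more tool, called after "Call:" as name(argument=value, ...), one argument or row to a line, values as JSON. step_arm: Moves the arm, as the interface text tells. Shift numbers are shares of 75 mm and turn numbers shares of 2 rad, none past 1 either way. Its arguments: {"type":"object","properties":{"plan":{"type":"array","items":{"type":"array","items":{"type":"array","items":{"type":"number"}}}},"newtons":{"type":"number"}},"required":["plan"]}

```bash
mkdir -p pics; ls
python3 - <<'E'
from plant import manip
import cv2
for n in("scene","top"):
    cv2.imwrite(f"pics/{n}0.png",cv2.resize(manip.get_image(n)[:,:,::-1],(800,600),interpolation=cv2.INTER_CUBIC))
print(manip.calibration("top")); print(manip.get_obs()); print(manip.hold_point_z)
E
```

```text
pics
{'mtx': array([[406.15534584,   0.        , 282.91798652],
       [  0.        , 406.15534584, 216.05643175],
       [  0.        ,   0.        ,   1.        ]]), 'camera_from_world': array([[-1.10204170e-02, -9.99602385e-01,  2.59542274e-02,
         3.79576304e+01],
       [ 9.94849054e-01, -8.34498616e-03,  1.01023364e-01,
        -4.68668145e+02],
       [-1.00766608e-01,  2.69338582e-02,  9.94545453e-01,
        -1.09328536e+03],
       [ 0.00000000e+00,  0.00000000e+00,  0.00000000e+00,
         1.00000000e+00]])}
{'t': 0.1, 'joint_pos': array([-1.22787705e+00,  2.64684953e-01,  1.60523974e+00, -1.57914834e-05,
        1.27370329e+00, -3.68938143e-02]), 'qd': array([-0.0006217 , -0.00060156, -0.0017959 ,  0.00085218,  0.00088781,
        0.00103758]), 'tau': array([ 8.31079451e-04, -5.16705930e+01, -3.68589628e+01,  1.36751504e-05,
        6.33721560e-03, -1.65255670e-05]), 'position': array([ 250.02884058, -626.27305348,  230.08047069]), 'tool_rot': array([-3.08313819e+00, -5.92657258e-01,  5.10395385e-04]), 'contact_force': array([ 0.52538724, -0.09241432, -0.35311806]), 'torque': array([-0.01732087, -0.01381662, -0.0027096 ]), 'finger_force': 0.0, 'opening': 85.67065740359998}
-18.700000000000003
```

View pics/top0.png

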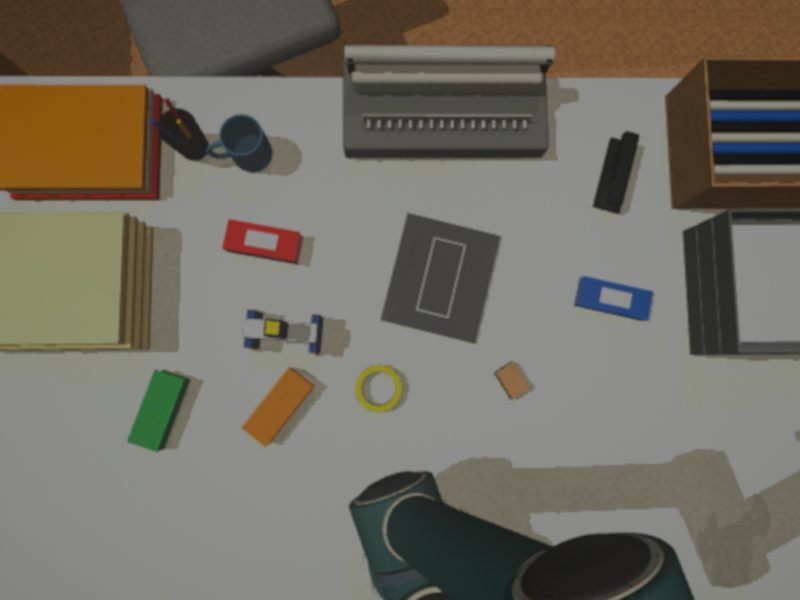

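View pics/scene0.png

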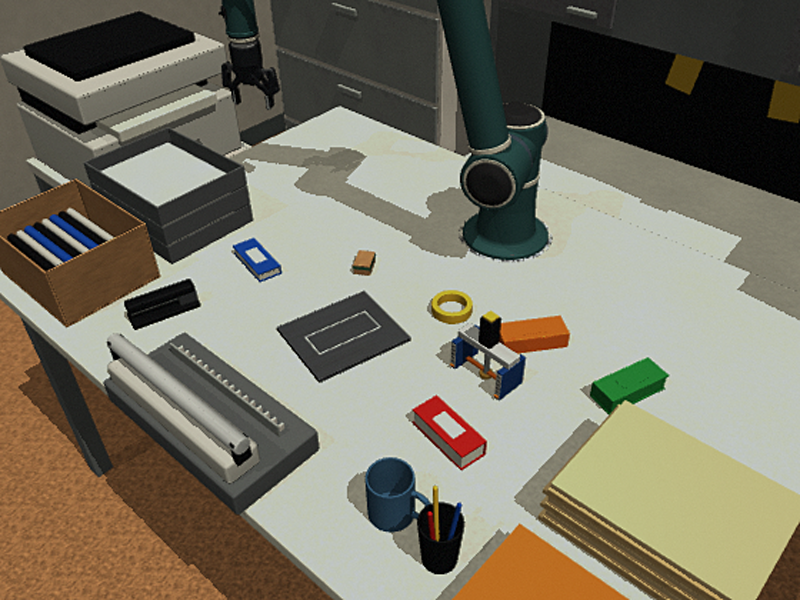

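The top view shows the red book around (262,241), the plate outline centred near (441,277), the gauge near (283,331) with its cap at (273,327), and the blue book at (614,298). The scene view agrees.

```bash
cat > h.py <<'E'
import numpy as np, cv2
from scipy.spatial.transform import Rotation as R
from plant import manip
def back(name,px,z,cal=None,scale=1.0):
    c=cal or manip.calibration(name); K=c["mtx"];T=c["camera_from_world"]
    d=np.array(c["dist"]) if "dist" in c else None
    out=[]
    for u,v in px:
        p=np.linalg.inv(K)@np.array([u*scale,v*scale,1]); ray=T[:3,:3].T@np.array([p[0],-p[1],-p[2]])
        o=-T[:3,:3].T@T[:3,3]; out.append((o+ray*(z-o[2])/ray[2])[:2])
    return np.array(out)
def proj(name,P,cal=None):
    c=cal or manip.calibration(name);T=c["camera_from_world"]
    q=np.asarray(P)@T[:3,:3].T+T[:3,3]; q=q*[1,-1,-1]; q=q@c["mtx"].T; return q[:,:2]/q[:,2:]
def tool():
    o=manip.get_obs(); M=R.from_rotvec(o["tool_rot"]).as_matrix(); return o["position"],M,o
def plan(target,yaw):
    """target TCP, yaw= world angle of tool y (closing line), mod pi; tool down. shift in tool axes/75, turn/2, for whole move"""
    p,M,o=tool()
    best=None
    for k in(0,np.pi):
        y=np.array([np.cos(yaw+k),np.sin(yaw+k),0]);z=np.array([0,0,-1.]);x=np.cross(y,z)
        rv=R.from_matrix(M.T@np.column_stack([x,y,z])).as_rotvec()
        q6=o["joint_pos"][5]
        print("turn",rv.round(4),"units",(rv/2).round(4),"deg",np.degrees(np.linalg.norm(rv)).round(1))
    d=np.asarray(target)-p
    print("world d",d.round(1),"tool d mm",(M.T@d).round(1),"units",(M.T@d/75).round(3),"q",o["joint_pos"].round(2))
E
python3 - <<'E'
from h import *
s=.7
for n,px,z in [("book",[(228,220),(301,236),(297,262),(223,246)],38),("plate",[(408,214),(500,237),(475,342),(382,319)],10),("outline",[(435,238),(466,245),(446,318),(416,311)],10),("cap",[(273,327)],156),("legs",[(253,329),(316,334)],72),("blue",[(614,298)],24)]:
    w=back("top",px,z,scale=s); e=np.diff(np.vstack([w,w[:1]]),axis=0)
    print(n,w.mean(0).round(1),np.hypot(*e.T).round(0),np.degrees(np.arctan2(e[:,1],e[:,0])).round(1))
im=manip.get_image("wrist"); c=manip.calibration("wrist"); print(c, tool()[:2])
E
```

```text
book [599.7 303.4] [143.  51. 144.  51.] [-102.9  171.8   77.3   -9.5]
plate [531.2 -40.6] [188. 214. 186. 215.] [-104.6  165.3   75.6  -14.3]
outline [530.7 -39.5] [ 63. 150.  60. 150.] [-103.2  163.7   76.3  -15.3]
cap [426.4 257.6] [0.] [0.]
legs [424.  253.3] [115. 115.] [-95.1  84.9]
blue [ 486.3 -375. ] [0.] [0.]
{'mtx': array([[373.80973984,   0.        , 278.45983471],
       [  0.        , 373.80973984, 199.53229168],
       [  0.        ,   0.        ,   1.        ]]), 'camera_from_world': array([[ 3.70000203e-01, -9.29030486e-01, -1.48537875e-03,
        -6.74106347e+02],
       [ 8.97161946e-01,  3.57722351e-01, -2.59104540e-01,
         3.39510583e+01],
       [ 2.41247370e-01,  9.45361070e-02,  9.65848141e-01,
        -3.77694358e+02],
       [ 0.00000000e+00,  0.00000000e+00,  0.00000000e+00,
         1.00000000e+00]])} (array([ 250.04570955, -626.36519555,  230.23714703]), array([[ 9.28736099e-01,  3.70741011e-01, -6.00727874e-04],
       [ 3.70741495e-01, -9.28734671e-01,  1.62915483e-03],
       [ 4.60777024e-05, -1.73576965e-03, -9.99998492e-01]]))
```

Run:
```python
from h import *
plan([500,-40,260],np.radians(75))
c=manip.calibration("wrist")["camera_from_world"]; p,M,o=tool(); print("cam in tool",(M.T@(-c[:3,:3].T@c[:3,3]-p)).round(1))
```

```text
turn [-7.0e-04 -2.2e-03 -2.5e+00] units [-3.00e-04 -1.10e-03 -1.25e+00] deg 143.2
turn [-1.700e-03  5.000e-04  6.416e-01] units [-8.000e-04  3.000e-04  3.208e-01] deg 36.8
world d [250.  586.4  29.8] tool d mm [ 449.5 -452.   -29. ] units [ 5.994 -6.026 -0.386] q [-1.23  0.26  1.61 -0.    1.27 -0.04]
cam in tool [  64.5    0.  -142.4]
```

Call:
step_arm(
  plan=[
    [[0.36, -0.36, -0.03, 0, 0, 0, 0], [0.36, -0.36, -0.03, 0, 0, 0, 0], [0.36, -0.36, -0.03, 0, 0, 0, 0], [0.36, -0.36, -0.03, 0, 0, 0, 0], [0.36, -0.36, -0.03, 0, 0, 0, 0], [0.36, -0.36, -0.03, 0, 0, 0, 0], [0.36, -0.36, -0.03, 0, 0, 0, 0], [0.36, -0.36, -0.03, 0, 0, 0, 0], [0.36, -0.36, -0.03, 0, 0, 0, 0], [0.36, -0.36, -0.03, 0, 0, 0, 0], [0.36, -0.36, -0.03, 0, 0, 0, 0], [0.36, -0.36, -0.03, 0, 0, 0, 0]],
  ],
)

```text
t: 1.15
position: [431.2, -204.0, 258.3]
tool_rot: [3.085, 0.593, 0.0]
contact_force: [0.3, 0.3, -0.5]
opening: 85.3
finger_force: 0.0
```

Call:
step_arm(
  plan=[
    [[0.36, -0.36, 0, 0, 0, 0, 0], [0.36, -0.36, 0, 0, 0, 0, 0], [0.36, -0.36, 0, 0, 0, 0, 0], [0.36, -0.36, 0, 0, 0, 0, 0], [0.24, -0.26, 0, 0, 0, 0, 0], [0, 0, 0, 0, 0, 0, 0], [0, 0, 0, 0, 0, 0, 0], [0, 0, 0, 0, 0, 0, 0], [0, 0, 0, 0, 0, 0, 0]],
  ],
)

```text
t: 1.9
position: [500.3, -41.7, 258.0]
tool_rot: [3.085, 0.591, -0.001]
contact_force: [-0.0, 0.0, -0.4]
opening: 85.4
finger_force: 0.0
```

Run:
```python
from h import *
import pickle
c=manip.calibration("wrist"); im=manip.get_image("wrist"); pickle.dump(c,open("c1.pkl","wb"))
cv2.imwrite("pics/w1.png",cv2.resize(im[:,:,::-1],(800,600),interpolation=cv2.INTER_CUBIC)); p,M,o=tool();print(p,o["qd"].round(3),o["t"])
```

```text
[500.3278597  -41.89196166 258.14903435] [-0.005  0.    -0.001  0.002 -0.001  0.002] 1.95
```

View pics/w1.png

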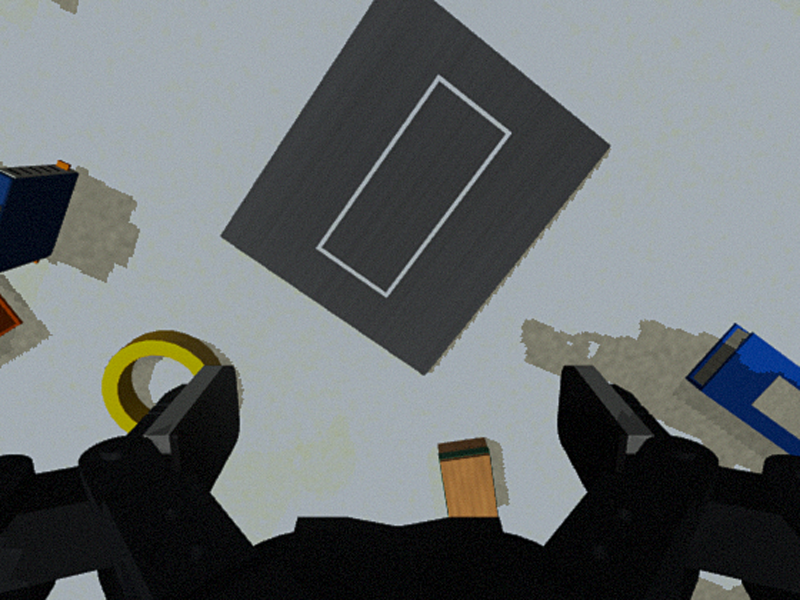

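Outline corners in the wrist view: (438,75), (512,133), (387,297), (317,248).

Run:
```python
from h import *
import pickle
c=pickle.load(open("c1.pkl","rb"))
w=back("",[(438,75),(512,133),(387,297),(317,248)],10,cal=c,scale=.7); e=np.diff(np.vstack([w,w[:1]]),axis=0)
print(w.mean(0).round(1),np.hypot(*e.T).round(1),np.degrees(np.arctan2(e[:,1],e[:,0])).round(1))
w=back("",[(610,146),(425,375),(221,236)],10,cal=c,scale=.7);e=np.diff(w,axis=0); print((w[0]+w[2])/2,np.hypot(*e.T),np.degrees(np.arctan2(e[:,1],e[:,0])))
plan([588,243,240],np.radians(-13))
```

```text
[531.2 -40.2] [ 65.2 149.2  64.2 148.9] [-104.2  165.3   75.4  -14.4]
[531.18932707 -40.12686782] [217.75875864 188.58851209] [165.46267362  75.4441936 ]
turn [-1.000e-04  5.000e-04 -9.658e-01] units [-0.000e+00  3.000e-04 -4.829e-01] deg 55.3
turn [6.0000e-04 1.0000e-04 2.1758e+00] units [3.0000e-04 0.0000e+00 1.0879e+00] deg 124.7
world d [ 87.7 284.9 -18.1] tool d mm [ 186.7 -232.4   18. ] units [ 2.489 -3.099  0.24 ] q [-0.13 -0.08  1.93 -0.    1.29  1.06]
```

Call:
step_arm(
  plan=[
    [[0.31, -0.39, 0.03, 0, 0, 0, 0], [0.31, -0.39, 0.03, 0, 0, 0, 0], [0.31, -0.39, 0.03, 0, 0, 0, 0], [0.31, -0.39, 0.03, 0, 0, 0, 0], [0.31, -0.39, 0.03, 0, 0, 0, 0], [0.31, -0.39, 0.03, 0, 0, 0, 0], [0.31, -0.39, 0.03, 0, 0, 0, 0], [0.31, -0.39, 0.03, 0, 0, 0, 0]],
  ],
)

```text
t: 2.62
position: [587.5, 245.7, 240.2]
tool_rot: [3.085, 0.59, 0.0]
contact_force: [0.1, 0.1, 0.6]
opening: 85.3
finger_force: 0.0
```

Call:
step_arm(
  plan=[
    [[0, 0, 0, 0, 0, -0.06, 0], [0, 0, 0, 0, 0, -0.06, 0], [0, 0, 0, 0, 0, -0.06, 0], [0, 0, 0, 0, 0, -0.06, 0], [0, 0, 0, 0, 0, -0.06, 0], [0, 0, 0, 0, 0, -0.06, 0], [0, 0, 0, 0, 0, -0.06, 0], [0, 0, 0, 0, 0, -0.06, 0], [0, 0, 0, 0, 0, 0, 0], [0, 0, 0, 0, 0, 0, 0], [0, 0, 0, 0, 0, 0, 0]],
  ],
)

```text
t: 3.53
position: [587.0, 244.7, 240.3]
tool_rot: [2.467, 1.945, -0.0]
contact_force: [0.2, 0.5, 0.1]
opening: 85.3
finger_force: 0.0
```

Run:
```python
from h import *
import pickle
c=manip.calibration("wrist"); im=manip.get_image("wrist"); pickle.dump(c,open("c2.pkl","wb"))
cv2.imwrite("pics/w2.png",cv2.resize(im[:,:,::-1],(800,600),interpolation=cv2.INTER_CUBIC)); p,M,o=tool();print(p,o["qd"].round(3),o["t"])
```

```text
[586.97948352 244.85608321 240.29718316] [ 0.008  0.003 -0.001  0.002  0.001 -0.01 ] 3.5833
```

View pics/w2.png

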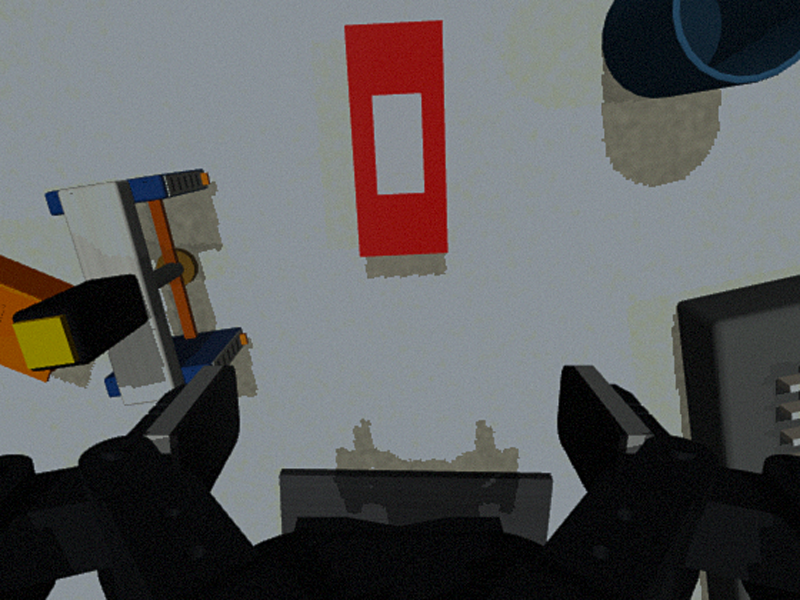

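Red book's top corners: (345,26), (442,20), (447,252), (360,257). The gauge's beam edge (z=88) runs from (121,182) to (177,388), and its cap spans (13,326), (66,313), (76,362), (26,370).

Run:
```python
from h import *
import pickle
c=pickle.load(open("c2.pkl","rb"))
def q(px,z):
    w=back("",px,z,cal=c,scale=.7); e=np.diff(np.vstack([w,w[:1]]),axis=0)
    print(w.mean(0).round(1),np.hypot(*e.T).round(1),np.degrees(np.arctan2(e[:,1],e[:,0])).round(1)); return w
w=q([(345,26),(442,20),(447,252),(360,257)],38); q([(13,326),(66,313),(76,362),(26,370)],156)
q([(62,192),(121,182),(177,388),(126,405)],88)
d=w[0]+w[1]-w[2]-w[3]; a=np.arctan2(d[1],d[0]); print(np.degrees(a))
m=w.mean(0); plan([m[0],m[1],8],a-np.pi/2)
```

```text
[601.6 305.7] [ 57.4 139.5  57.4 139.6] [ -10.3 -100.9  169.8   79.1]
[425.8 259.6] [25.5 23.5 23.9 21.4] [   0.4 -101.6  176.    81.7]
[427.7 260.8] [ 33.3 123.4  34.1 129.3] [  -4.3  -95.5 -174.2   84.5]
79.06102109642619
turn [ 0.      0.0001 -0.0434] units [ 0.      0.     -0.0217] deg 2.5
turn [ 1.0000e-04 -0.0000e+00  3.0982e+00] units [ 0.     -0.      1.5491] deg 177.5
world d [  14.6   60.9 -232.3] tool d mm [6.260e+01 1.000e-01 2.323e+02] units [8.350e-01 1.000e-03 3.097e+00] q [ 0.36  0.19  1.68 -0.    1.27  0.59]
```

Call:
step_arm(
  plan=[
    [[0.42, 0, 0.1, 0, 0, -0.022, 0], [0.415, 0, 0.4, 0, 0, 0, 0], [0, 0, 0.5, 0, 0, 0, 0], [0, 0, 0.5, 0, 0, 0, 0], [0, 0, 0.5, 0, 0, 0, 0], [0, 0, 0.4, 0, 0, 0, 0], [0, 0, 0.3, 0, 0, 0, 0], [0, 0, 0.25, 0, 0, 0, 0], [0, 0, 0.19, 0, 0, 0, 0], [0, 0, 0, 0, 0, 0, 0], [0, 0, 0, 0, 0, 0, 0]],
  ],
)

```text
t: 4.5
position: [599.2, 305.4, 5.3]
tool_rot: [-2.42, -2.003, 0.002]
contact_force: [0.5, -0.1, -0.2]
opening: 85.5
finger_force: 0.0
```

Call:
step_arm(
  plan=[
    [[0, 0, 0, 0, 0, 0, 1], [0, 0, 0, 0, 0, 0, 1], [0, 0, 0, 0, 0, 0, 1], [0, 0, 0, 0, 0, 0, 1], [0, 0, 0, 0, 0, 0, 1], [0, 0, 0, 0, 0, 0, 1], [0, 0, 0, 0, 0, 0, 1], [0, 0, 0, 0, 0, 0, 1]],
  ],
  newtons=40,
)

```text
t: 5.17
position: [601.5, 306.5, 8.4]
tool_rot: [2.418, 2.003, 0.007]
contact_force: [-0.0, -0.1, 6.1]
opening: 57.5
finger_force: 45.6
```

Call:
step_arm(
  plan=[
    [[0, 0, -0.1, 0, 0, 0, 1], [0, 0, -0.3, 0, 0, 0, 1], [0, 0, -0.4, 0, 0, 0, 1], [0, 0, -0.4, 0, 0, 0, 1], [0, 0, -0.3, 0, 0, 0, 1], [0, 0, -0.2, 0, 0, 0, 1], [0, 0, 0, 0, 0, 0, 1], [0, 0, 0, 0, 0, 0, 1]],
  ],
)

```text
t: 5.83
position: [599.7, 305.8, 134.1]
tool_rot: [2.419, 2.004, 0.002]
contact_force: [-0.7, -0.8, -3.3]
opening: 57.0
finger_force: 44.7
```

Run:
```python
from h import *
plan([531.2,-40.2,130],np.radians(75.4))
```

```text
turn [ 1.500e-03  2.000e-04 -1.503e+00] units [ 8.000e-04  1.000e-04 -7.515e-01] deg 86.1
turn [ 2.0000e-04 -1.5000e-03  1.6386e+00] units [ 1.000e-04 -8.000e-04  8.193e-01] deg 93.9
world d [ -68.5 -346.    -4.1] tool d mm [-352.7   -3.     3.8] units [-4.703 -0.04   0.051] q [0.43 0.33 1.7  0.   1.11 0.62]
```

Call:
step_arm(
  plan=[
    [[-0.3, 0, 0, 0, 0, 0, 1], [-0.5, 0, 0, 0, 0, 0, 1], [-0.5, 0, 0, 0, 0, 0, 1], [-0.5, 0, 0, 0, 0, 0, 1], [-0.5, 0, 0, 0, 0, 0, 1], [-0.5, 0, 0, 0, 0, 0, 1], [-0.5, -0.02, 0, 0, 0, 0, 1], [-0.5, -0.02, 0, 0, 0, 0, 1], [-0.45, 0, 0, 0, 0, 0, 1], [-0.3, 0, 0, 0, 0, 0, 1], [-0.15, 0, 0, 0, 0, 0, 1], [0, 0, 0, 0, 0, 0, 1]],
  ],
)

```text
t: 6.83
position: [528.9, -42.0, 131.1]
tool_rot: [-2.42, -1.999, 0.005]
contact_force: [-0.1, 0.1, -2.0]
opening: 57.1
finger_force: 44.6
```

Call:
step_arm(
  plan=[
    [[0, 0, 0, 0, 0, -0.06, 1], [0, 0, 0, 0, 0, -0.06, 1], [0, 0, 0, 0, 0, -0.06, 1], [0, 0, 0, 0, 0, -0.06, 1], [0, 0, 0, 0, 0, -0.06, 1], [0, 0, 0, 0, 0, -0.06, 1], [0, 0, 0, 0, 0, -0.06, 1], [0, 0, 0, 0, 0, -0.06, 1], [0, 0, 0, 0, 0, -0.06, 1], [0, 0, 0, 0, 0, -0.06, 1], [0, 0, 0, 0, 0, -0.06, 1], [0, 0, 0, 0, 0, -0.06, 1]],
  ],
)

```text
t: 7.83
position: [530.4, -38.5, 131.9]
tool_rot: [-0.486, -3.101, -0.001]
contact_force: [0.1, 0.9, -2.1]
opening: 57.6
finger_force: 44.5
```

Call:
step_arm(
  plan=[
    [[0, 0, 0, 0, 0, -0.03, 1], [0, 0, 0, 0, 0, 0, 1], [0, 0, 0, 0, 0, 0, 1], [0, 0, 0, 0, 0, 0, 1]],
  ],
)

```text
t: 8.17
position: [530.7, -39.3, 132.6]
tool_rot: [-0.405, -3.114, -0.0]
contact_force: [0.3, 0.6, -2.4]
opening: 57.4
finger_force: 44.5
```

Run:
```python
from h import *
import pickle
plan([531.2,-40.2,18],np.radians(75.4))
c=manip.calibration("wrist"); im=manip.get_image("wrist"); pickle.dump(c,open("c3.pkl","wb"))
cv2.imwrite("pics/w3.png",cv2.resize(im[:,:,::-1],(800,600),interpolation=cv2.INTER_CUBIC))
```

```text
turn [ 0.0001 -0.0013 -0.0039] units [ 0.0001 -0.0007 -0.0019] deg 0.2
turn [-2.1000e-03 -2.0000e-04  3.1377e+00] units [-1.0000e-03 -1.0000e-04  1.5689e+00] deg 179.8
world d [   0.5   -0.9 -114.6] tool d mm [ -0.8  -0.8 114.6] units [-0.011 -0.01   1.529] q [-0.12  0.08  2.01  0.    1.05 -1.43]
```

View pics/w3.png

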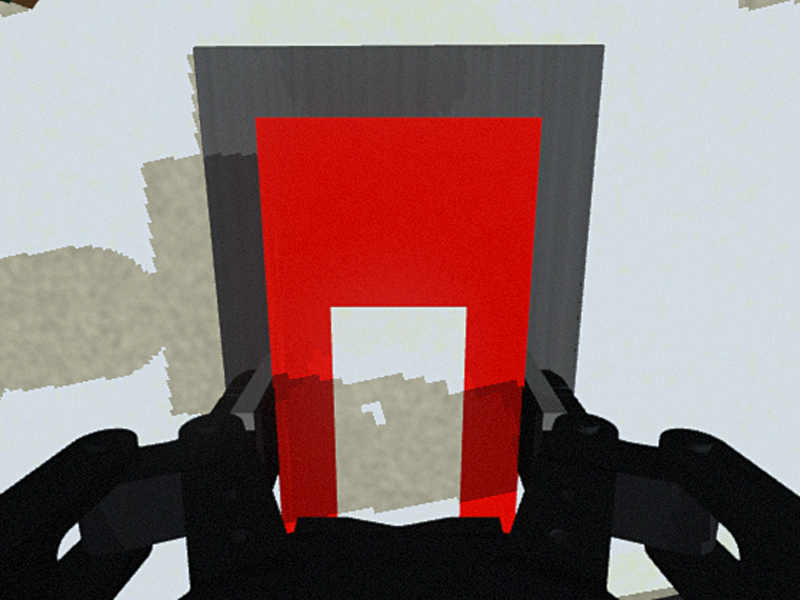

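Carried book's far edge runs from (256,118) to (541,118), squared with the plate.

Run:
```python
from h import *
import pickle
c=pickle.load(open("c3.pkl","rb"))
for z in (162,165):
    w=back("",[(256,118),(541,118)],z,cal=c,scale=.7);m=w.mean(0);d=w[1]-w[0];a=np.arctan2(d[1],d[0]);print(np.hypot(*d),np.degrees(a))
    x=np.array([np.cos(np.radians(165.4)),np.sin(np.radians(165.4))]);s=np.sign((m-[531,-40])@x);print("centre",m-s*70*x)
p,M,o=tool();print(p)
```

```text
57.646328425673914 75.1335067839472
centre [529.80845109 -39.30162273]
56.116968393922335 75.13350678394714
centre [529.92669467 -39.33758407]
[530.84533589 -39.48979874 132.83466655]
```

Call:
step_arm(
  plan=[
    [[-0.02, -0.007, 0.2, 0, 0, -0.002, 1], [0, 0, 0.3, 0, 0, 0, 1], [0, 0, 0.3, 0, 0, 0, 1], [0, 0, 0.3, 0, 0, 0, 1], [0, 0, 0.2, 0, 0, 0, 1], [0, 0, 0.1, 0, 0, 0, 1], [0, 0, 0.05, 0, 0, 0, 1], [0, 0, 0, 0, 0, 0, 1], [0, 0, 0, 0, 0, 0, 1], [0, 0, 0, 0, 0, 0, 1]],
  ],
)

```text
t: 9.05
position: [533.8, -41.2, 26.0]
tool_rot: [0.397, 3.114, 0.0]
contact_force: [0.2, 0.2, -3.1]
opening: 57.2
finger_force: 44.5
```

Call:
step_arm(
  plan=[
    [[0, 0, 0.02, 0, 0, 0, 1], [0, 0, 0.02, 0, 0, 0, 1], [0, 0, 0, 0, 0, 0, 1], [0, 0, 0, 0, 0, 0, 1]],
  ],
)

```text
t: 9.38
position: [532.4, -41.0, 21.8]
tool_rot: [0.398, 3.116, 0.0]
contact_force: [-1.0, 1.0, -2.4]
opening: 57.4
finger_force: 44.5
```

Call:
step_arm(
  plan=[
    [[0, 0, 0.02, 0, 0, 0, 1], [0, 0, 0.02, 0, 0, 0, 1], [0, 0, 0, 0, 0, 0, 1], [0, 0, 0, 0, 0, 0, 1]],
  ],
)

```text
t: 9.72
position: [532.5, -41.0, 18.6]
tool_rot: [0.398, 3.116, 0.0]
contact_force: [0.5, -0.5, -3.0]
opening: 57.6
finger_force: 44.6
```

Call:
step_arm(
  plan=[
    [[0, 0, 0.015, 0, 0, 0, 1], [0, 0, 0, 0, 0, 0, 1], [0, 0, 0, 0, 0, 0, 1]],
  ],
)

```text
t: 9.97
position: [532.5, -41.0, 18.4]
tool_rot: [-0.398, -3.116, -0.0]
contact_force: [-2.9, -0.1, 5.5]
opening: 57.4
finger_force: 45.5
```

Call:
step_arm(
  plan=[
    [[0, 0, 0.015, 0, 0, 0, 1], [0, 0, 0, 0, 0, 0, 1], [0, 0, 0, 0, 0, 0, 1]],
  ],
)

```text
t: 10.22
position: [532.5, -41.0, 18.4]
tool_rot: [-0.398, -3.116, -0.0]
contact_force: [-6.2, 0.4, 12.8]
opening: 57.2
finger_force: 46.5
```

Call:
step_arm(
  plan=[
    [[0, 0, -0.015, 0, 0, 0, 1], [0, 0, -0.008, 0, 0, 0, 1], [0, 0, 0, 0, 0, 0, 0], [0, 0, 0, 0, 0, 0, 0], [0, 0, 0, 0, 0, 0, 0], [0, 0, 0, 0, 0, 0, 0], [0, 0, 0, 0, 0, 0, 0], [0, 0, 0, 0, 0, 0, 0]],
  ],
)

```text
t: 10.88
position: [532.5, -41.0, 18.0]
tool_rot: [-0.398, -3.116, -0.0]
contact_force: [-0.3, -0.7, -0.1]
opening: 85.5
finger_force: 0.0
```

Call:
step_arm(
  plan=[
    [[0, 0, -0.1, 0, 0, 0, 0], [0, 0, -0.3, 0, 0, 0, 0], [0, 0, -0.5, 0, 0, 0, 0], [0, 0, -0.5, 0, 0, 0, 0], [0, 0, -0.5, 0, 0, 0, 0], [0, 0, -0.5, 0, 0, 0, 0], [-0.2, 0, -0.5, 0, 0, 0, 0], [-0.4, 0, -0.2, 0, 0, 0, 0], [-0.2, 0, 0, 0, 0, 0, 0], [0, 0, 0, 0, 0, 0, 0], [0, 0, 0, 0, 0, 0, 0], [0, 0, 0, 0, 0, 0, 0]],
  ],
)

```text
t: 11.88
position: [589.0, -55.8, 249.6]
tool_rot: [-0.397, -3.113, -0.0]
contact_force: [-0.7, 0.1, -0.3]
opening: 85.2
finger_force: 0.0
```

Run:
```python
from h import *
import pickle
c=manip.calibration("wrist"); im=manip.get_image("wrist"); pickle.dump(c,open("c4.pkl","wb"))
cv2.imwrite("pics/w4.png",cv2.resize(im[:,:,::-1],(800,600),interpolation=cv2.INTER_CUBIC))
plan([427,260,205],np.radians(85))
```

```text
turn [-0.     -0.0031 -0.1665] units [-0.     -0.0016 -0.0832] deg 9.5
turn [-0.0047  0.      2.9751] units [-0.0023  0.      1.4876] deg 170.5
world d [-161.8  315.7  -44.3] tool d mm [235.7 265.   45. ] units [3.143 3.533 0.6  ] q [-0.14  0.1   1.76  0.    1.28 -1.45]
```

View pics/w4.png

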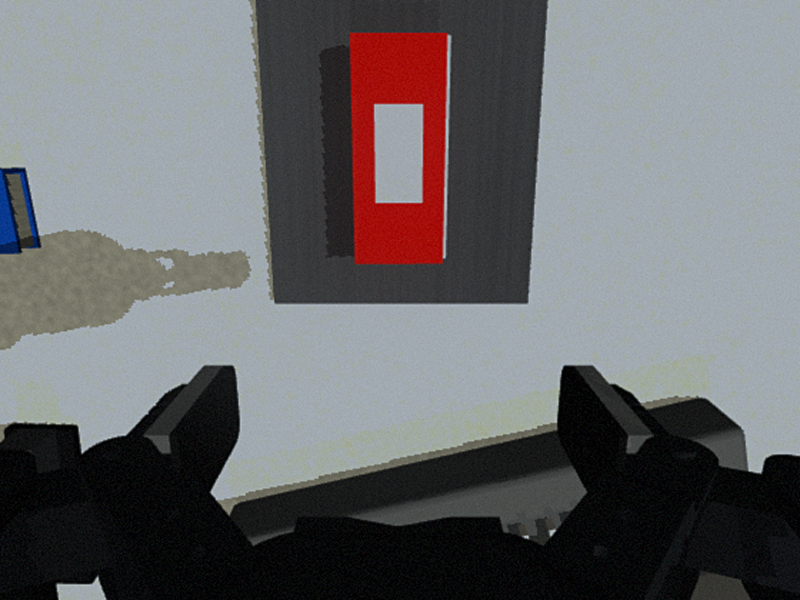

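Book top corners: (350,33), (447,33), (442,264), (356,265). A white line shows on the right only, from (450,36) to (445,258).

Run:
```python
from h import *
import pickle
c=pickle.load(open("c4.pkl","rb"))
w=back("",[(350,33),(447,33),(442,264),(356,265)],48,cal=c,scale=.7); e=np.diff(np.vstack([w,w[:1]]),axis=0)
print(w.mean(0).round(1),np.hypot(*e.T).round(1),np.degrees(np.arctan2(e[:,1],e[:,0])).round(1))
a=np.radians(165.4);X=np.array([np.cos(a),np.sin(a)]);Y=np.array([-X[1],X[0]]);P=np.array([531.2,-40.2])
# plate in this view
r=back("",[(275,303),(528,303)],10,cal=c,scale=.7);print("plate near edge: mid",r.mean(0),"expect",P-110*X,P+110*X, np.hypot(*(r[1]-r[0])))
print("book in plate frame",(w.mean(0)-P)@X,(w.mean(0)-P)@Y)
o=[np.r_[P+sx*75*X+sy*32.5*Y,10] for sx,sy in((-1,-1),(-1,1),(1,1),(1,-1))]
print("outline px",(proj("",o,cal=c)/.7).round(0).tolist())
b=[np.r_[P+sx*70*X+sy*29*Y,z] for z in(10,48) for sx,sy in((-1,-1),(-1,1),(1,1),(1,-1))]
print("ideal book px",(proj("",b,cal=c)/.7).round(0).tolist())
```

```text
[532.3 -41.2] [ 57.5 140.1  56.8 140.8] [  75.4  -14.6 -103.9  165.7]
plate near edge: mid [637.65061386 -66.35619243] expect [637.64800875 -67.92762941] [424.75199125 -12.47237059] 189.03378069117412
book in plate frame -1.3262600887548963 0.6573541477020107
outline px [[444.0, 258.0], [355.0, 258.0], [350.0, 34.0], [449.0, 34.0]]
ideal book px [[439.0, 251.0], [360.0, 251.0], [356.0, 43.0], [444.0, 43.0], [444.0, 262.0], [356.0, 262.0], [351.0, 31.0], [449.0, 31.0]]
```

Call:
step_arm(
  plan=[
    [[0.25, 0.28, 0, 0, 0, 0, 0], [0.35, 0.393, 0, 0, 0, 0, 0], [0.35, 0.393, 0, 0, 0, 0, 0], [0.35, 0.393, 0, 0, 0, 0, 0], [0.35, 0.393, 0, 0, 0, 0, 0], [0.35, 0.393, 0, 0, 0, 0, 0], [0.35, 0.393, 0, 0, 0, 0, 0], [0.35, 0.393, 0.2, 0, 0, 0, 0], [0.29, 0.33, 0.2, 0, 0, 0, 0], [0.15, 0.175, 0.2, 0, -0.0015, 0, 0], [0, 0, 0, 0, 0, -0.04, 0], [0, 0, 0, 0, 0, -0.04, 0]],
  ],
)

```text
t: 12.93
position: [426.0, 259.5, 203.2]
tool_rot: [-0.136, -3.137, 0.005]
contact_force: [0.0, 0.2, 0.0]
opening: 85.4
finger_force: 0.0
```

Call:
step_arm(
  plan=[
    [[0, 0, 0, 0, 0, 0, 0], [0, 0, 0, 0, 0, 0, 0], [0, 0, 0, 0, 0, 0, 0]],
  ],
)

```text
t: 13.18
position: [428.9, 258.9, 205.6]
tool_rot: [0.15, 3.136, -0.001]
contact_force: [-0.2, 0.1, -0.1]
opening: 85.4
finger_force: 0.0
```

Run:
```python
from h import *
import pickle
plan([427,260,101],np.radians(84.7))
c=manip.calibration("wrist"); im=manip.get_image("wrist"); pickle.dump(c,open("c5.pkl","wb"))
cv2.imwrite("pics/w5.png",cv2.resize(im[:,:,::-1],(800,600),interpolation=cv2.INTER_CUBIC))
```

```text
turn [-0.0007  0.0025 -0.0034] units [-0.0004  0.0013 -0.0017] deg 0.2
turn [3.9000e-03 1.2000e-03 3.1382e+00] units [2.0000e-03 6.0000e-04 1.5691e+00] deg 179.8
world d [  -1.9    1.1 -104.6] tool d mm [  2.2   1.  104.6] units [0.03  0.013 1.394] q [ 0.49 -0.05  2.   -0.    1.19 -0.98]
```

View pics/w5.png

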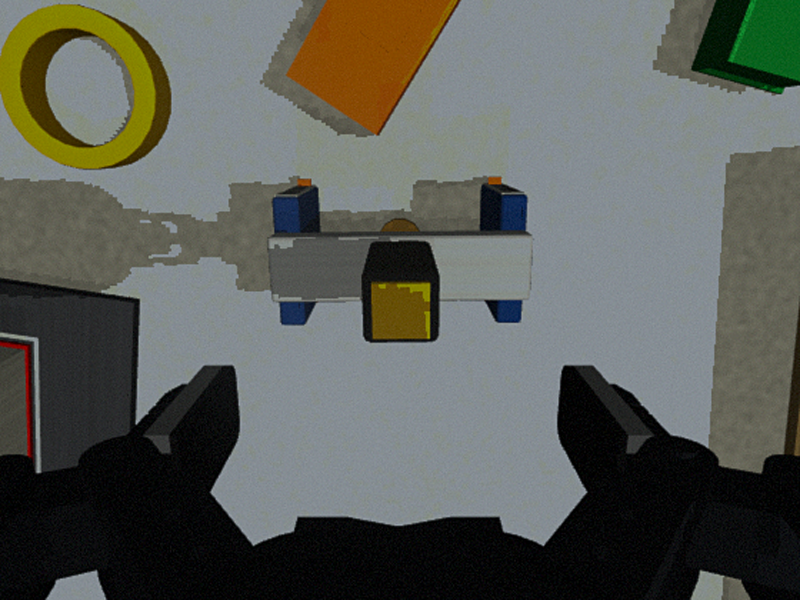

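Cap spans (371,281)–(432,337). Beam top corners: (268,236), (530,233), (532,299), (270,301).

Run:
```python
from h import *
import pickle
c=pickle.load(open("c5.pkl","rb"))
for px,z in(([(371,281),(432,281),(432,337),(371,337)],156),([(268,236),(530,233),(532,299),(270,301)],88)):
    w=back("",px,z,cal=c,scale=.7); e=np.diff(np.vstack([w,w[:1]]),axis=0)
    print(w.mean(0).round(1),np.hypot(*e.T).round(1),np.degrees(np.arctan2(e[:,1],e[:,0])).round(1))
plan([*w.mean(0),101],np.radians(85))
```

```text
[423.8 260.2] [22.7 22.1 23.3 22.1] [ 84.5  -4.6 -95.5 173.7]
[423.9 259.8] [128.8  34.  133.1  33.4] [ 8.510e+01 -1.000e-01 -9.510e+01  1.725e+02]
turn [-0.0005  0.0028 -0.0086] units [-0.0003  0.0014 -0.0043] deg 0.5
turn [4.400e-03 9.000e-04 3.133e+00] units [2.2000e-03 4.0000e-04 1.5665e+00] deg 179.5
world d [  -5.3    0.9 -104.8] tool d mm [  5.6   0.4 104.8] units [0.075 0.006 1.397] q [ 0.49 -0.05  2.   -0.    1.19 -0.98]
```

Call:
step_arm(
  plan=[
    [[0.07, 0.006, 0, 0, 0.001, -0.004, 0], [0, 0, 0.2, 0, 0, 0, 0], [0, 0, 0.35, 0, 0, 0, 0], [0, 0, 0.35, 0, 0, 0, 0], [0, 0, 0.25, 0, 0, 0, 0], [0, 0, 0.15, 0, 0, 0, 0], [0, 0, 0.08, 0, 0, 0, 0], [0, 0, 0, 0, 0, 0, 0], [0, 0, 0, 0, 0, 0, 0]],
  ],
)

```text
t: 13.98
position: [424.8, 260.4, 103.0]
tool_rot: [0.135, 3.137, -0.0]
contact_force: [0.5, 0.5, 0.2]
opening: 85.6
finger_force: 0.0
```

Call:
step_arm(
  plan=[
    [[0, 0, 0, 0, 0, 0, 1], [0, 0, 0, 0, 0, 0, 1], [0, 0, 0, 0, 0, 0, 1], [0, 0, 0, 0, 0, 0, 1], [0, 0, 0, 0, 0, 0, 1], [0, 0, 0, 0, 0, 0, 1], [0, 0, 0, 0, 0, 0, 1], [0, 0, 0, 0, 0, 0, 1], [0, 0, 0, 0, 0, 0, 1], [0, 0, 0, 0, 0, 0, 1]],
  ],
  newtons=60,
)

```text
t: 14.82
position: [424.7, 260.2, 103.0]
tool_rot: [0.135, 3.137, -0.001]
contact_force: [-1.3, -3.3, 5.8]
opening: 29.5
finger_force: 60.7
```

Call:
step_arm(
  plan=[
    [[0, 0, -0.05, 0, 0, 0, 1], [0, 0, -0.15, 0, 0, 0, 1], [0, 0, -0.3, 0, 0, 0, 1], [0, 0, -0.35, 0, 0, 0, 1], [0, 0, -0.2, 0, 0, 0, 1], [0, 0, -0.08, 0, 0, 0, 1], [0, 0, 0, 0, 0, 0, 1], [0, 0, 0, 0, 0, 0, 1], [0, 0, 0, 0, 0, 0, 1]],
  ],
)

```text
t: 15.57
position: [422.8, 259.5, 185.1]
tool_rot: [-0.135, -3.136, 0.004]
contact_force: [-0.4, -0.1, -6.6]
opening: 29.5
finger_force: 60.6
```

Run:
```python
from h import *
plan([532.2,-41.2,188],np.radians(75.5))
```

```text
turn [-0.0027 -0.0019  0.1673] units [-0.0013 -0.001   0.0836] deg 9.6
turn [ 2.9000e-03 -4.0000e-03 -2.9743e+00] units [ 1.4000e-03 -2.0000e-03 -1.4872e+00] deg 170.4
world d [ 109.4 -300.7    2.9] tool d mm [-134.8 -290.2   -2.5] units [-1.797 -3.87  -0.033] q [ 0.5  -0.04  2.03 -0.    1.16 -0.98]
```

Call:
step_arm(
  plan=[
    [[-0.06, -0.13, 0, 0, 0, 0, 1], [-0.14, -0.3, 0, 0, 0, 0, 1], [-0.2, -0.43, 0, 0, 0, 0, 1], [-0.2, -0.43, 0, 0, 0, 0, 1], [-0.2, -0.43, 0, 0, 0, 0, 1], [-0.2, -0.43, 0, 0, 0, 0, 1], [-0.2, -0.43, 0, 0, 0, 0, 1], [-0.2, -0.43, 0, 0, 0, 0, 1], [-0.2, -0.43, 0, 0, 0, 0, 1], [-0.14, -0.3, 0, 0, 0, 0, 1], [-0.06, -0.13, 0, 0, 0, 0, 1], [0, 0, 0, 0, 0, 0.02, 1]],
  ],
)

```text
t: 16.57
position: [533.7, -43.7, 185.9]
tool_rot: [-0.203, -3.134, 0.003]
contact_force: [-0.0, 0.5, -5.3]
opening: 29.3
finger_force: 61.4
```

Call:
step_arm(
  plan=[
    [[0, 0, 0, 0, 0, 0.032, 1], [0, 0, 0, 0, 0, 0.032, 1], [0, 0, 0, 0, 0, 0, 1], [0, 0, 0, 0, 0, 0, 1], [0, 0, 0, 0, 0, 0, 1], [0, 0, 0, 0, 0, 0, 1]],
  ],
)

```text
t: 17.07
position: [533.5, -40.3, 186.9]
tool_rot: [0.395, 3.116, -0.001]
contact_force: [-0.1, -0.1, -5.2]
opening: 29.6
finger_force: 61.4
```

Run:
```python
from h import *
import pickle
plan([532.2,-41.2,115],np.radians(75.5))
c=manip.calibration("wrist"); im=manip.get_image("wrist"); pickle.dump(c,open("c6.pkl","wb"))
cv2.imwrite("pics/w6.png",cv2.resize(im[:,:,::-1],(800,600),interpolation=cv2.INTER_CUBIC))
```

```text
turn [-0.0004  0.0003  0.0007] units [-0.0002  0.0002  0.0004] deg 0.1
turn [-5.0000e-04 -7.0000e-04 -3.1409e+00] units [-3.0000e-04 -3.0000e-04 -1.5704e+00] deg 180.0
world d [ -1.3  -0.9 -71.9] tool d mm [ 1.1 -1.1 71.9] units [ 0.015 -0.015  0.959] q [-0.12  0.03  1.95 -0.    1.16 -1.44]
```

View pics/w6.png

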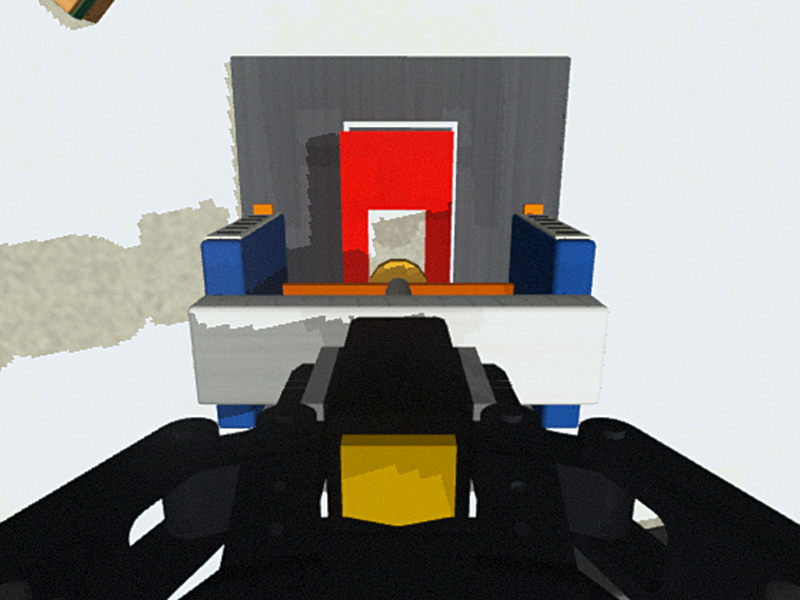

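Outline far edge runs (345,125)–(457,124), and the book's far top edge (340,132)–(454,131). The book is inside the outline and square with it, and the held gauge is centred over the book.

Run:
```python
from h import *
import pickle
c=pickle.load(open("c6.pkl","rb"))
a=np.radians(165.4);X=np.array([np.cos(a),np.sin(a)])
w=back("",[(340,132),(454,131)],48,cal=c,scale=.7);d=w[1]-w[0];print(np.hypot(*d),np.degrees(np.arctan2(d[1],d[0])),"book c",w.mean(0)-70*X)
w=back("",[(345,123),(458,123)],10,cal=c,scale=.7);d=w[1]-w[0];print(np.hypot(*d),np.degrees(np.arctan2(d[1],d[0])),"outline c",w.mean(0)-75*X)
p=tool()[0]
z=p[2]-103+88
w=back("",[(189,308),(607,308),(602,403),(197,403)],z,cal=c,scale=.7);print("gauge",w.mean(0),np.degrees(np.arctan2(*(w[1]-w[0])[::-1])),p)
```

```text
57.71267398907991 75.97772884670057 book c [532.14211649 -41.28635267]
64.67492713101976 75.49439068584134 outline c [532.48316369 -38.78281538]
gauge [532.8493531  -40.57529412] 75.5006291543153 [533.60170153 -40.33359041 187.0377919 ]
```

Call:
step_arm(
  plan=[
    [[0.007, -0.011, 0.05, 0, 0, 0, 1], [0, 0, 0.15, 0, 0, 0, 1], [0, 0, 0.2, 0, 0, 0, 1], [0, 0, 0.2, 0, 0, 0, 1], [0, 0, 0.15, 0, 0, 0, 1], [0, 0, 0.1, 0, 0, 0, 1], [0, 0, 0.05, 0, 0, 0, 1], [0, 0, 0, 0, 0, 0, 1], [0, 0, 0, 0, 0, 0, 1], [0, 0, 0, 0, 0, 0, 1], [0, 0, 0, 0, 0, 0, 1]],
  ],
)

```text
t: 18.03
position: [533.4, -41.3, 120.5]
tool_rot: [0.397, 3.115, -0.001]
contact_force: [-0.7, -0.5, -4.5]
opening: 29.6
finger_force: 61.6
```

Call:
step_arm(
  plan=[
    [[0, 0, 0.03, 0, 0, 0, 1], [0, 0, 0.03, 0, 0, 0, 1], [0, 0, 0.01, 0, 0, 0, 1], [0, 0, 0, 0, 0, 0, 1], [0, 0, 0, 0, 0, 0, 1], [0, 0, 0, 0, 0, 0, 1]],
  ],
)

```text
t: 18.53
position: [533.7, -41.3, 114.8]
tool_rot: [0.397, 3.114, -0.001]
contact_force: [1.6, -0.2, -3.8]
opening: 29.6
finger_force: 61.6
```

Call:
step_arm(
  plan=[
    [[0, 0, 0.01, 0, 0, 0, 1], [0, 0, 0, 0, 0, 0, 1], [0, 0, 0, 0, 0, 0, 1]],
  ],
)

```text
t: 18.78
position: [533.3, -41.2, 113.9]
tool_rot: [0.397, 3.115, -0.001]
contact_force: [1.3, 0.2, -4.7]
opening: 29.5
finger_force: 61.6
```

Call:
step_arm(
  plan=[
    [[0, 0, 0.01, 0, 0, 0, 1], [0, 0, 0, 0, 0, 0, 1], [0, 0, 0, 0, 0, 0, 1]],
  ],
)

```text
t: 19.03
position: [533.3, -41.3, 113.1]
tool_rot: [0.397, 3.115, -0.001]
contact_force: [0.7, -0.5, -4.5]
opening: 29.3
finger_force: 61.7
```

Call:
step_arm(
  plan=[
    [[0, 0, 0.008, 0, 0, 0, 1], [0, 0, 0, 0, 0, 0, 1], [0, 0, 0, 0, 0, 0, 1]],
  ],
)

```text
t: 19.28
position: [533.4, -41.4, 113.0]
tool_rot: [0.398, 3.115, -0.001]
contact_force: [-1.5, -1.4, 1.2]
opening: 29.5
finger_force: 62.2
```

Call:
step_arm(
  plan=[
    [[0, 0, 0, 0, 0, 0, 0.5], [0, 0, 0, 0, 0, 0, 0.3], [0, 0, 0, 0, 0, 0, 0], [0, 0, 0, 0, 0, 0, 0], [0, 0, 0, 0, 0, 0, 0], [0, 0, 0, 0, 0, 0, 0], [0, 0, 0, 0, 0, 0, 0], [0, 0, 0, 0, 0, 0, 0]],
  ],
)

```text
t: 19.95
position: [533.2, -41.2, 112.4]
tool_rot: [0.398, 3.115, -0.001]
contact_force: [-0.5, 0.6, 1.3]
opening: 85.8
finger_force: 0.0
```

Call:
step_arm(
  plan=[
    [[0, 0, -0.1, 0, 0, 0, 0], [0, 0, -0.3, 0, 0, 0, 0], [0, 0, -0.5, 0, 0, 0, 0], [0, 0, -0.5, 0, 0, 0, 0], [-0.1, 0, -0.5, 0, 0, 0, 0], [-0.4, 0, -0.2, 0, 0, 0, 0], [-0.5, 0, 0, 0, 0, 0, 0], [-0.4, 0, 0, 0, 0, 0, 0], [-0.2, 0, 0, 0, 0, 0, 0], [0, 0, 0, 0, 0, 0, 0], [0, 0, 0, 0, 0, 0, 0], [0, 0, 0, 0, 0, 0, 0]],
  ],
)

```text
t: 20.95
position: [648.3, -71.1, 269.9]
tool_rot: [-0.397, -3.116, 0.001]
contact_force: [0.3, -0.1, 0.4]
opening: 85.2
finger_force: 0.0
```

Run:
```python
from h import *
im=manip.get_image("wrist"); s=manip.get_image("scene"); t=manip.get_image("top")
A=cv2.resize(im,(400,300)); B=cv2.resize(t[100:270,230:400],(400,300),interpolation=cv2.INTER_CUBIC)
C=cv2.resize(s[150:300,150:350],(400,300),interpolation=cv2.INTER_CUBIC);D=cv2.resize(im[0:210,140:420],(400,300),interpolation=cv2.INTER_CUBIC)
cv2.imwrite("pics/f.png",np.vstack([np.hstack([A,B]),np.hstack([C,D])])[:,:,::-1])
cv2.imwrite("pics/f2.png",cv2.resize(im[:,:,::-1],(800,600),interpolation=cv2.INTER_CUBIC))
import pickle; pickle.dump(manip.calibration("wrist"),open("c7.pkl","wb"))
```

```text
(no output)
```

View pics/f.png

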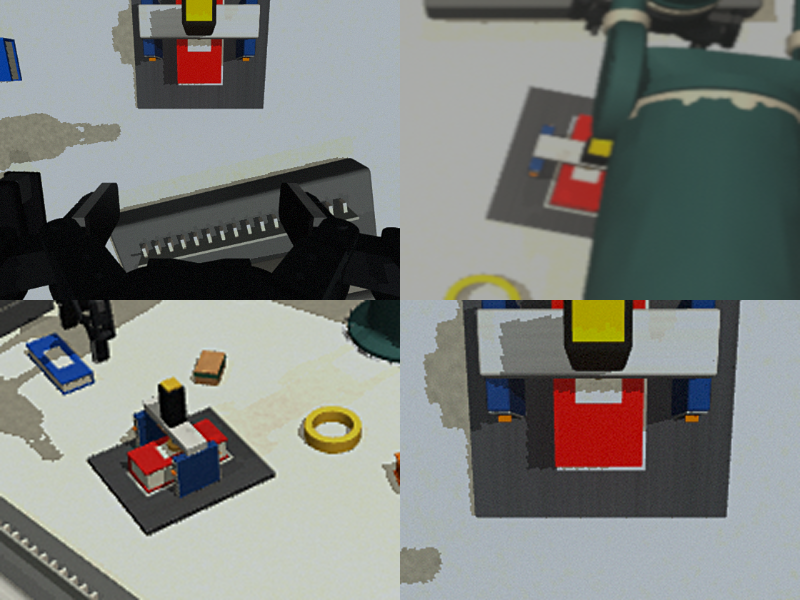

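The gauge stands astride the middle of the book with its foot on the cover, both legs on the plate, and the book squared inside the outline. The arm is clear, so I'm handing in.

```bash
python3 -c "
from plant import manip
print(manip.close_job())"
```

```text
the job is handed in; nothing more can be done
None
```

I handed in the job after about 21 s: the red book lies squared inside the white outline, about 2 mm off its centre line across the width by my measurement. The gauge stands across its middle with its foot on the cover; I judged that and the legs' contact from the pictures and did not read the gauge itself. Everything has been let go, and the blue book was not touched.

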